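# Stack the disc cartons on their sloping stands

### The arm

A 6-joint arm with a two-finger parallel gripper is mounted at the origin on the work surface. World frame = base frame: x ahead of the robot, y to its left, z up, the work surface at z = 0. Lengths are in mm, angles in degrees, forces in N, time in s.
With the tool pointing down it reaches from about 300 to 850 mm from the base axis. Payload 4.2 kg.
Tool frame: the origin (TCP) lies between the finger pads; the fingertips stand 22 mm ahead of it and the grasp point (between the pads) lies 3 mm ahead of it (env.finger_overhang is the distance from the TCP to the fingertips, in mm); z points along the fingers, y is the line along which they close (so a half turn about z gives the same grasp; the last joint's range is limited). The gripper opens to 91 mm and grips with 3 to 60 N. Pads are 32 mm wide; open, the fingers measure 118 mm over their backs; the gripper's body (76 mm by 178 mm) begins 60 mm behind the grasp point.
Start: joints at [68.01, 18.312, 89.639, -0, 72.044, -1.146], TCP at [204.604, 537.381, 235.976] pointing down, gripper open.
Joint ranges: [-177.97, 177.97], [-48.28, 115.42], [12.27, 149.76], [-77.06, 257.06], [2.81, 150.46], [-146.56, 146.56]. Speed limits (degrees/s): [147.25, 147.25, 180, 180, 180, 180].

### API

Orientations are given as [roll, pitch, yaw] about the fixed x, y, z axes, in that order (R = Rz(yaw) Ry(pitch) Rx(roll)).
In Python, from workcell import state, cams, ticket, look_for, outline_of, env gives the robot as it stands.
- The arm moves only by the tool servo_tool, never from a script. Its argument "steps" is a list of rows, each a list of 3 entries, a list of its own where there are three numbers: the closure in counts, from 0 (fully open) to 255 (shut), then the shift along the tool's x, y, z in mm, then the turn, a rotation vector about the tool's x, y, z in rad. A call has exactly 10 rows; each row shifts and turns the commanded pose from where the row before left it, along the tool's axes as they then stand; what a row does not reach is not made up. A row lasts 1/10 s, in which the tool goes at most 50 mm and 8.59 degrees, less where a joint would pass 70% of its speed; a pose out of reach is approached as far as the arm can. A call with a gripper value outside its range is refused whole. The fingers move at their own pace and stop on an object; "squeeze" is the grip in N (left out, the last holds). Time passes only in rows, so rows that do not move let the fingers close, or fill a call up. It gives the time, the measured TCP pose, the force, the opening and the grip force at its end, in the units of the state.
- state(): the state, without advancing time (a new reading comes with each control period).
- cams.grab_frame(name): name is "scene" or "top" or "wrist"; returns a dict with "color" (420x560x3 uint8, red, green, blue), "z_map" (420x560 float32, mm along the optical axis (not along the pixel's ray), 0 where there is no reading), "fovy" (degrees; the focal length in pixels is half the picture's height over the tangent of half this angle, whatever the lens; pixels are square), "cx", "cy" (the principal point, pixels), "eye" and "rotation" of the camera in the world; the wrist camera has in their place "tool_from_camera" (4x4, takes a point from camera to tool coordinates, whose origin is the TCP and whose axes are the flange's). Camera axes: x right, y up, looking along -z (the intrinsics and any distortion apply to the point x, -y, -z); pixel columns grow to the right and rows downward; lengths in mm; the calibration is good to about 2 mm. A picture is of the moment at which its call begins: read the wrist's pose just before it.
- ticket.job_done(): hands the job in; it is judged then, once.
Trained networks look in a picture, given as the dict that the camera call returned (one of the last four; its "shot" number tells which), for a name from the list of things; names that differ only in an ending like _2 or _b are one class to them, and where a whole thing is asked for, a point or a joint stands for the part that bears it (a point fixed in the world has none). Each returns a list of dicts, best first, with "confidence" (0 to 1); they miss things now and then, are a little off and sometimes report something else, mostly with a low value. They report only what shows in the picture. A call takes as long as a camera call. They do not tell look-alikes from the thing itself.
- look_for(picture, thing): "at" ([column, row] in pixels, amid what is visible of it).
- outline_of(picture, thing): "pixels" (420x560 bool, what is visible of it) and "at" ([column, row] in pixels, amid what is visible of it).
The state is a dict: "time_s": time; "qpos": joint angles; "qvel": joint speeds; "effort": joint torques, N m; "ee_pos": TCP position; "ee_rot": TCP orientation; "force": force on the tool from outside, world axes, zero at the start; "torque": the same for the moment, N m; "gripper_width": finger opening in mm; "gripper_force": force on a finger pad.
Only numpy, scipy, OpenCV 4.12 (cv2) and the standard library are available. Lean on these libraries where they do the work, as an engineer would, in place of code of your own. Each camera call takes 0.05 s, during which the arm holds its last target. There are 200 camera calls.

### The job

Put the cartons of grinding discs away at the jeweller's bench, lids up: on the oak stand the red one at the bottom, the yellow on it and the white on top; on the grey metal stand the blue one with the green on it. Lay each carton lengthwise, squarely in the middle of the sloping bed, flat on what is below it, with its end pushed back against the backstop. Leave the bur jar and the tape roll where they are.

Things in the scene. Friction and masses are not known exactly. Their poses are not given: they have to be found in the camera images.
- red_carton: red closed carton of grinding discs, 84 mm long (its x) by 56 mm wide (its y) by 26 mm high (its z), about 0.14 kg, with a small cream label and a disc mark on its lid (off centre; either way round is fine). Lies flat on the bench at the start. Origin: centre of its underside.
- yellow_carton: yellow closed carton of grinding discs, 84 mm long (its x) by 56 mm wide (its y) by 26 mm high (its z), about 0.14 kg, with a small cream label and a disc mark on its lid (off centre; either way round is fine). Lies flat on the bench at the start. Origin: centre of its underside.
- white_carton: white closed carton of grinding discs, 84 mm long (its x) by 56 mm wide (its y) by 26 mm high (its z), about 0.14 kg, with a small cream label and a disc mark on its lid (off centre; either way round is fine). Lies flat on the bench at the start. Origin: centre of its underside.
- blue_carton: blue closed carton of grinding discs, 84 mm long (its x) by 56 mm wide (its y) by 26 mm high (its z), about 0.14 kg, with a small cream label and a disc mark on its lid (off centre; either way round is fine). Lies flat on the bench at the start. Origin: centre of its underside.
- green_carton: green closed carton of grinding discs, 84 mm long (its x) by 56 mm wide (its y) by 26 mm high (its z), about 0.14 kg, with a small cream label and a disc mark on its lid (off centre; either way round is fine). Lies flat on the bench at the start. Origin: centre of its underside.
- oak_bed: fixed pale oak stand: flat bed 100 mm wide, no sides, falling 0.25 rad away from the robot to a backstop square to it, 65 mm high, 10 thick. Origin: on the bed's top face, mid-width, 42 mm before the backstop, 36 mm above the bench. x: down the slope to the backstop; y: across; z: square to the bed, up. Bed starts at x = -56 mm. Cartons do not slide by themselves.
- grey_bed: fixed grey metal stand: flat bed 100 mm wide, no sides, falling 0.25 rad away from the robot to a backstop square to it, 65 mm high, 10 thick. Origin: on the bed's top face, mid-width, 42 mm before the backstop, 36 mm above the bench. x: down the slope to the backstop; y: across; z: square to the bed, up. Bed starts at x = -56 mm. Cartons do not slide by themselves.
- bur_jar: glass jar, 42 mm across, 45 mm high, with burs standing out of it to 64 mm; loose, 0.16 kg. To be left where it stands. Origin: centre of its underside.
- tape_roll: roll of orange and cream striped tape lying flat, 54 mm across, 24 mm high; loose, 0.12 kg. To be left where it lies. Origin: centre of its underside.
Mind the look-alikes: they are no part of the job. There is more than one size of the green_carton; the job needs the smallest.

How it is judged:
By the outcome, as a careful person would: the job done as asked, in the order asked, and still so for the second after the job is handed in, with the robot touching nothing.
It also fails if it takes over 144 s, if anything falls off the work surface, if the arm or the gripper's body presses on something with over 40 N, if the wrist force passes 120 N, or if a joint passes its speed limit or range.

## Working session

There is one attempt and no reset: what is moved stays moved. The work goes in short steps, Python scripts to look and compute and a tool call to move; the robot and the scene stay as the last step left them, time stands still between calls to the robot, and variables do not carry over. Pictures are saved under pics/ and viewed, at most 14 in all, crops included, and the job is handed in when it is done.

Besides the shell and the picture viewer there is one more tool, called as name(argument=value, ...) on one line, values as JSON. servo_tool: Moves the arm, as the interface text tells. Its arguments: {"type":"object","properties":{"steps":{"type":"array","items":{"type":"array"}},"squeeze":{"type":"number"}},"required":["steps"]}

```bash
ls; mkdir -p pics; cat > h.py <<'E'
import numpy as np, cv2
from workcell import state, cams, ticket, look_for, outline_of, env
from scipy.spatial.transform import Rotation as R
def pose(s=None):
    s=s or state(); return np.array(s['ee_pos']),R.from_euler('xyz',s['ee_rot'],degrees=True).as_matrix()
def cloud(p,tp=None):
    z=p['z_map'];h,w=z.shape;f=h/2/np.tan(np.radians(p['fovy'])/2)
    v,u=np.mgrid[:h,:w];P=np.stack([(u-p['cx'])/f*z,-(v-p['cy'])/f*z,-z],-1)
    if 'eye' in p: return P@np.array(p['rotation']).T+np.array(p['eye'])
    T=np.array(p['tool_from_camera']);Q=P@T[:3,:3].T+T[:3,3];return Q@tp[1].T+tp[0]
def save(p,n): cv2.imwrite('pics/'+n,p['color'][:,:,::-1])
E
python3 - <<'E'
from h import *
for n in ['scene','top']:
    p=cams.grab_frame(n); save(p,n+'0.png'); print(n,{k:v for k,v in p.items() if k not in('color','z_map')})
    C=cloud(p)
    for t in 'red_carton yellow_carton white_carton blue_carton green_carton oak_bed grey_bed bur_jar tape_roll'.split():
        for o in outline_of(p,t):
            m=o['pixels']&(p['z_map']>0); q=C[m]
            if len(q)<10: continue
            zt=np.percentile(q[:,2],90); tt=q[q[:,2]>zt-5]
            r=cv2.minAreaRect(tt[:,:2].astype(np.float32))
            print(t,round(o['confidence'],2),np.round(o['at']),len(q),'ztop',round(zt,1),'c',np.round(r[0],1),'sz',np.round(r[1],1),round(r[2],1))
E
```

```text
pics
scene {'fovy': 57.862366066899185, 'cx': 281.1777864486911, 'cy': 203.52222169375815, 'eye': array([ 925.43858628, -584.43369969,  853.32771991]), 'rotation': array([42.86113856, -0.62832962, 36.80067895]), 'shot': 1}Traceback (most recent call last):
  File "<stdin>", line 4, in <module>
  File "h.py", line 9, in cloud
    if 'eye' in p: return P@np.array(p['rotation']).T+np.array(p['eye'])
                          ~~~~~~~~~~~~~~~~~~~~~~~~~~~^~~~~~~~~~~~~~~~~~~
ValueError: operands could not be broadcast together with shapes (420,560) (3,)
```

```bash
sed -i "s/P@np.array(p\['rotation'\]).T/P@R.from_euler('xyz',p['rotation'],degrees=True).as_matrix().T/" h.py
python3 - <<'E'
from h import *
for n in ['scene','top']:
    p=cams.grab_frame(n); save(p,n+'0.png'); print(n,{k:v for k,v in p.items() if k not in('color','z_map')})
    C=cloud(p)
    for t in 'red_carton yellow_carton white_carton blue_carton green_carton oak_bed grey_bed bur_jar tape_roll'.split():
        for o in outline_of(p,t):
            m=o['pixels']&(p['z_map']>0); q=C[m]
            if len(q)<10: continue
            zt=np.percentile(q[:,2],90); tt=q[q[:,2]>zt-5]
            r=cv2.minAreaRect(tt[:,:2].astype(np.float32))
            print(t,round(o['confidence'],2),np.round(o['at']),len(q),'ztop',round(zt,1),'c',np.round(r[0],1),'sz',np.round(r[1],1),round(r[2],1))
E
```

```text
scene {'fovy': 57.862366066899185, 'cx': 281.1777864486911, 'cy': 203.52222169375815, 'eye': array([ 925.43858628, -584.43369969,  853.32771991]), 'rotation': array([42.86113856, -0.62832962, 36.80067895]), 'shot': 2}
red_carton 0.18 [306. 175.] 443 ztop 28.6 c [450.  191.8] sz [82.9 58.9] 23.8
yellow_carton 0.97 [331. 141.] 406 ztop 28.7 c [438.6 380. ] sz [58.  85.3] 70.5
yellow_carton 0.35 [170. 296.] 897 ztop 28.3 c [ 433.4 -371.6] sz [84.5 57.5] 8.9
white_carton 0.88 [297. 232.] 600 ztop 28.5 c [557.6 -14.6] sz [83.2 57.7] 7.2
white_carton 0.61 [250. 289.] 1770 ztop 68.7 c [ 644.7 -226.9] sz [15.3 99.5] 15.3
blue_carton 0.89 [218. 240.] 661 ztop 28.5 c [ 411.8 -167.4] sz [84.9 57.5] 22.2
green_carton 0.96 [300. 175.] 473 ztop 28.5 c [449.4 191.6] sz [84.1 58.9] 23.8
green_carton 0.65 [266. 154.] 751 ztop 38.8 c [287.1 198.5] sz [114.7  80.5] 36.7
green_carton 0.65 [380. 159.] 853 ztop 39.0 c [604.  415.8] sz [ 81.1 117.2] 81.3
green_carton 0.51 [250. 288.] 1820 ztop 60.5 c [ 643.7 -227.3] sz [17.5 99.9] 15.3
oak_bed 0.87 [340. 179.] 1021 ztop 78.1 c [640.4 209. ] sz [96.9 12.9] 
[... 941 characters left out ...]
 [366. 250.] 956 ztop 27.6 c [ 409.7 -167.2] sz [83.4 56.3] 23.0
blue_carton 0.64 [128. 246.] 1003 ztop 27.6 c [435.6 378.7] sz [55.4 83.2] 69.6
green_carton 0.67 [113. 166.] 2017 ztop 37.8 c [601.  414.9] sz [ 78.4 116.2] 81.2
green_carton 0.62 [209. 239.] 916 ztop 27.6 c [446.6 191.7] sz [82.7 55.2] 25.1
green_carton 0.61 [202. 311.] 1974 ztop 37.7 c [284.4 199.5] sz [116.7  78.1] 37.2
oak_bed 0.75 [196. 174.] 2590 ztop 79.2 c [635.3 212.8] sz [100.9  14.5] 80.0
grey_bed 0.98 [398. 174.] 2492 ztop 79.8 c [ 643.9 -226.2] sz [ 13.8 101. ] 15.3
bur_jar 0.81 [292. 125.] 331 ztop 63.2 c [706.    3.8] sz [30.2 31.7] 2.8
tape_roll 0.94 [285. 246.] 437 ztop 26.0 c [430.1  21.9] sz [52.  50.9] 63.6
```

View pics/scene0.png

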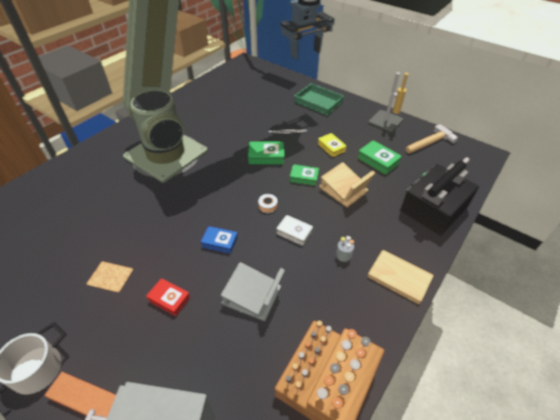

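View pics/top0.png

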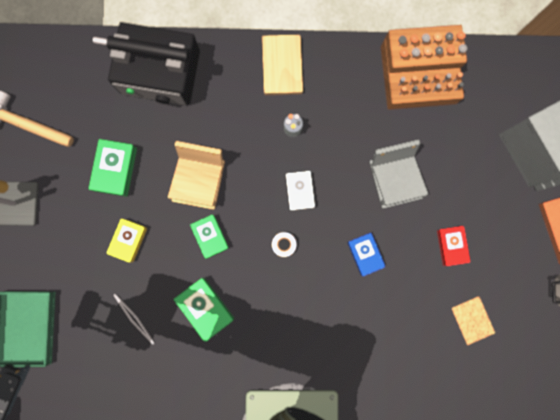

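```bash
cat >> h.py <<'E'
def stand(C,c,yaw0,rad=95):
    """fit stand pose from a cloud; c = approx xy of origin"""
    P=C.reshape(-1,3);P=P[np.isfinite(P).all(1)]
    P=P[(np.hypot(*(P[:,:2]-c).T)<rad)&(P[:,2]>14)&(P[:,2]<110)]
    yaw=np.radians(yaw0);x0=np.array([*c,36.])
    for i in range(12):
        X=np.array([np.cos(yaw)*np.cos(.25),np.sin(yaw)*np.cos(.25),-np.sin(.25)])
        Y=np.array([-np.sin(yaw),np.cos(yaw),0]);Z=np.cross(X,Y);Q=(P-x0)@np.c_[X,Y,Z]
        b=Q[(abs(Q[:,2])<6)&(Q[:,0]>-60)&(Q[:,0]<38)&(abs(Q[:,1])<58)]
        s=Q[(Q[:,2]>12)&(Q[:,2]<75)&(Q[:,0]>30)&(Q[:,0]<60)&(abs(Q[:,1])<60)]
        ylo,yhi=np.percentile(b[:,1],[.7,99.3]); 
        t=s[s[:,2]>np.percentile(s[:,2],99)-5]      # top rim of backstop
        if i<6: yaw+=np.polyfit(t[:,1],t[:,0],1)[0]*-1*.7
        r=cv2.minAreaRect(t[:,:2].astype(np.float32))
        xb=np.median(t[:,0]);x0=x0+Y*(ylo+yhi)/2+X*(xb-47)+Z*np.median(b[:,2])
    n=np.linalg.svd(b-b.mean(0))[2][2];n=n*np.sign(n[2])
    print('O',np.round(x0,1),'yaw',round(np.degrees(yaw),2),'bedw',round(yhi-ylo,1),'bedx',np.round(np.percentile(b[:,0],[1,99]),1),'n',np.round(n,3),
     'rim x',np.round(np.percentile(t[:,0],[2,98]),1),'rim y',np.round(np.percentile(t[:,1],[1,99]),1),'z',round(t[:,2].max(),1),len(b),len(t))
E
python3 - <<'E'
from h import *
s=state();print(s)
for n in ['scene','top']:
    C=cloud(cams.grab_frame(n)); print(n)
    for c,y in (((585,220),-12),((590,-210),-15),((590,-210),15)):
        try: stand(C,np.array(c,float),y)
        except Exception as e: print(e)
p=cams.grab_frame('top')
cv2.imwrite('pics/crop1.png',cv2.resize(p['color'][130:350,80:260,::-1],None,fx=2.6,fy=2.6,interpolation=2))
E
```

```text
{'time_s': 1.05, 'qpos': array([ 6.80094825e+01,  1.83099244e+01,  8.96391662e+01,  2.08069786e-03,
        7.20421328e+01, -1.14639521e+00]), 'qvel': array([-0.08123745,  0.01530759,  0.07073796, -0.13684154,  0.04363493,
       -0.10566127]), 'effort': array([ 6.76855379e-04, -4.12354660e+01, -2.32233256e+01,  7.27348030e-02,
        3.78259190e-02,  8.81949916e-06]), 'ee_pos': array([204.60163744, 537.38861285, 235.99462196]), 'ee_rot': array([ 1.79991186e+02, -1.80344242e-03,  1.59155236e+02]), 'force': array([ 0.13080994, -1.1532818 , -0.0103722 ]), 'torque': array([-0.01497646, -0.03798546, -0.02853258]), 'gripper_force': 0.0, 'gripper_width': 91.04995481217257}
scene
O [578.4 222.6  36.6] yaw -10.5 bedw 100.4 bedx [-54.8  34. ] n [ 0.002 -0.005  1.   ] rim x [42.6 52.4] rim y [-48.6  51.5] z 67.5 702 94
O [ 588.1 -241.5   36.5] yaw 14.44 bedw 99.4 bedx [-54.6  37. ] n [-0.    -0.001  1.   ] rim x [42.4 51.7] rim y [-46.7  48.6] z 69.8 1482 139
O [ 588.1 -241.5   36.5] yaw 14.48 bedw 99.4 bedx [-54.6  37. ] n [-0.    -0.001  1.   ] rim x [42.4 51.6] rim y [-46.8  48.5] z 69.8 1482 139
top
O [575.7 223.2  35.2] yaw -10.37 bedw 99.2 bedx [-55.   36.9] n [-0.005  0.001  1.   ] rim x [42.  53.1] rim y [-49.1  48.3] z 69.9 1740 181
O [ 585.2 -241.    35. ] yaw 14.66 bedw 98.8 bedx [-54.9  37. ] n [-0.003  0.     1.   ] rim x [42.  52.5] rim y [-48.1  47.8] z 68.9 1661 168
O [ 585.3 -240.9   35. ] yaw 14.78 bedw 98.9 bedx [-55.   37.2] n [-0.002 -0.     1.   ] rim x [41.8 52.4] rim y [-48.2  47.6] z 69.0 1665 168
```

View pics/crop1.png

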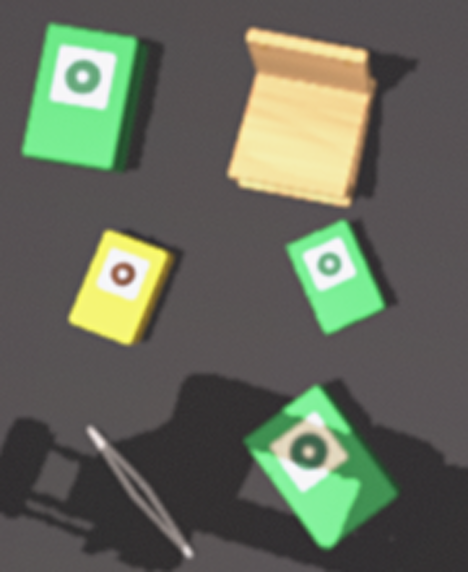

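```bash
cat >> h.py <<'E'
def tgt(yaw,tilt=0):
    """tool orientation: x along heading yaw (deg), pitched so that tool x falls by tilt rad; z = into the surface"""
    y=np.radians(yaw);X=np.array([np.cos(y)*np.cos(tilt),np.sin(y)*np.cos(tilt),-np.sin(tilt)])
    Y=np.array([np.sin(y),-np.cos(y),0]);return np.c_[X,Y,np.cross(X,Y)]
def plan(pos,Rt,start=None):
    p,Rc=start or pose(); rv=R.from_matrix(Rc.T@Rt).as_rotvec(); d=Rt.T@(np.array(pos)-p)
    print('turn',np.round(rv,4),'(%.1f deg)'%np.degrees(np.linalg.norm(rv)),'then shift',np.round(d,1)); return np.array(pos),Rt
E
python3 - <<'E'
from h import *
p,Rc=pose(); plan([520,225,270],Rc)
a=plan([520,225,270],tgt(169.5)); plan([420,-371,200],tgt(9),a)
print(np.array(cams.grab_frame('wrist')['tool_from_camera']).round(2))
E
```

```text
turn [0. 0. 0.] (0.0 deg) then shift [-405.9 -179.7  -34. ]
turn [ 1.000e-04  0.000e+00 -1.805e-01] (10.3 deg) then shift [-367.  -249.7  -34. ]
turn [0.     0.     2.8013] (160.5 deg) then shift [-192.  573.   70.]
[[   0.      0.96    0.27   77.76]
 [   1.     -0.     -0.     -0.33]
 [  -0.      0.27   -0.96 -148.27]
 [   0.      0.      0.      1.  ]]
```

servo_tool(steps=[[0,[-40,-18,-3.4],[0,0,0]],[0,[-40,-18,-3.4],[0,0,0]],[0,[-40,-18,-3.4],[0,0,0]],[0,[-40,-18,-3.4],[0,0,0]],[0,[-40,-18,-3.4],[0,0,0]],[0,[-40,-18,-3.4],[0,0,0]],[0,[-40,-18,-3.4],[0,0,0]],[0,[-40,-18,-3.4],[0,0,0]],[0,[-40,-18,-3.4],[0,0,0]],[0,[-40,-18,-3.4],[0,0,0]]], squeeze=20)

```text
time_s: 2.25
ee_pos: [515.5, 225.4, 270.3]
ee_rot: [180.0, 0.0, 159.1]
force: [0.4, 0.2, -0.2]
gripper_width: 91.4
gripper_force: 0.0
```

servo_tool(steps=[[0,[0,0,0],[0,0,-0.12]],[0,[0,0,0],[0,0,-0.06]],[0,[0,0,0],[0,0,0]],[0,[0,0,0],[0,0,0]],[0,[0,0,0],[0,0,0]],[0,[0,0,0],[0,0,0]],[0,[0,0,0],[0,0,0]],[0,[0,0,0],[0,0,0]],[0,[0,0,0],[0,0,0]],[0,[0,0,0],[0,0,0]]])

```text
time_s: 3.25
ee_pos: [514.4, 226.8, 270.0]
ee_rot: [180.0, 0.0, 169.5]
force: [-0.6, -0.7, -0.1]
gripper_width: 91.6
gripper_force: 0.0
```

```bash
cat >> h.py <<'E'
def wrist(n=None):
    t=pose(); p=cams.grab_frame('wrist')
    if n: save(p,n)
    return p,cloud(p,t)
def carton(C,c,H=26,rad=62):
    P=C.reshape(-1,3);P=P[(np.hypot(*(P[:,:2]-c).T)<rad)&(abs(P[:,2]-H)<5)]
    r=cv2.minAreaRect(P[:,:2].astype(np.float32)); a=r[2] if r[1][0]>r[1][1] else r[2]-90
    print('carton c',np.round(r[0],1),'sz',np.round(r[1],1),'yaw',round(a,1),'z',round(np.median(P[:,2]),1))
    return np.array(r[0]),a
E
python3 - <<'E'
from h import *
p,C=wrist('w1.png'); print(pose()[0])
stand(C,np.array([576,223.]),-10.4); carton(C,np.array([447,191.7]))
plan([431-5,-371,200],tgt(9))
E
```

```text
[514.33286861 226.86163695 269.98789275]
O [571.8 224.6  36.6] yaw -10.36 bedw 98.2 bedx [-51.2  37. ] n [-0.007 -0.     1.   ] rim x [46.  48.1] rim y [-47.9  48.7] z 41.5 4173 202
carton c [446.6 192.8] sz [83.9 56. ] yaw 25.4 z 25.5
turn [ 1.0000e-04 -2.0000e-04  2.8007e+00] (160.5 deg) then shift [-180.8  576.7   70. ]
```

View pics/w1.png

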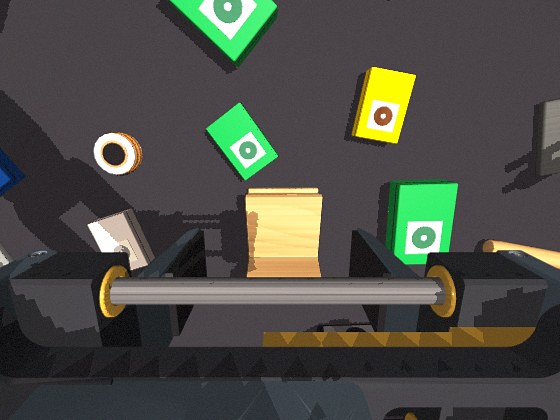

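servo_tool(steps=[[0,[0,0,0],[0,0,0.14]],[0,[0,0,0],[0,0,0.14]],[0,[0,0,0],[0,0,0.14]],[0,[0,0,0],[0,0,0.14]],[0,[0,0,0],[0,0,0.14]],[0,[0,0,0],[0,0,0.14]],[0,[0,0,0],[0,0,0.14]],[0,[0,0,0],[0,0,0.14]],[0,[0,0,0],[0,0,0.14]],[0,[0,0,0],[0,0,0.14]]])

```text
time_s: 4.3
ee_pos: [514.4, 226.8, 269.9]
ee_rot: [-180.0, -0.0, 88.9]
force: [-0.1, -0.1, 0.3]
gripper_width: 91.1
gripper_force: 0.0
```

servo_tool(steps=[[0,[0,0,0],[0,0,0.14]],[0,[0,0,0],[0,0,0.14]],[0,[0,0,0],[0,0,0.14]],[0,[0,0,0],[0,0,0.14]],[0,[0,0,0],[0,0,0.14]],[0,[0,0,0],[0,0,0.14]],[0,[0,0,0],[0,0,0.14]],[0,[0,0,0],[0,0,0.14]],[0,[0,0,0],[0,0,0.14]],[0,[0,0,0],[0,0,0.14]]])

```text
time_s: 5.3
ee_pos: [514.4, 226.8, 269.9]
ee_rot: [-180.0, -0.0, 8.7]
force: [-0.3, -0.5, 0.3]
gripper_width: 91.1
gripper_force: 0.0
```

servo_tool(steps=[[0,[-12,38.4,4],[0,0,0]],[0,[-12,38.4,4],[0,0,0]],[0,[-12,38.4,4],[0,0,0]],[0,[-12,38.4,4],[0,0,0]],[0,[-12,38.4,4],[0,0,0]],[0,[-12,38.4,4],[0,0,0]],[0,[-12,38.4,4],[0,0,0]],[0,[-12,38.4,4],[0,0,0]],[0,[-12,38.4,4],[0,0,0]],[0,[-12,38.4,4],[0,0,0]]])

```text
time_s: 6.3
ee_pos: [455.8, -172.9, 230.0]
ee_rot: [180.0, -0.0, 9.0]
force: [0.7, -1.2, 0.5]
gripper_width: 91.5
gripper_force: 0.0
```

servo_tool(steps=[[0,[-12,38.4,4],[0,0,0]],[0,[-12,38.4,4],[0,0,0]],[0,[-12,38.4,4],[0,0,0]],[0,[-12,38.4,4],[0,0,0]],[0,[-12,38.4,4],[0,0,0]],[0,[0,0,0],[0,0,0]],[0,[0,0,0],[0,0,0]],[0,[0,0,0],[0,0,0]],[0,[0,0,0],[0,0,0]],[0,[0,0,0],[0,0,0]]])

```text
time_s: 7.3
ee_pos: [427.5, -369.3, 210.3]
ee_rot: [180.0, -0.0, 9.1]
force: [-0.2, 0.4, 0.5]
gripper_width: 91.7
gripper_force: 0.0
```

```bash
python3 - <<'E'
from h import *
print(state()['qpos'].round(1))
p,C=wrist('w2.png'); c,a=carton(C,np.array([430.7,-371.3])); m=p['z_map']; print((m>0).mean())
plan([*c,26],tgt(a))
E
```

```text
[-42.   18.4  93.4   0.   68.2  38.9]
carton c [ 431.2 -372.1] sz [83.3 56. ] yaw 8.9 z 25.6
0.9958248299319727
turn [ 0.0001 -0.0003  0.0039] (0.2 deg) then shift [  3.3   3.2 184.2]
```

servo_tool(steps=[[0,[3.3,3.2,24],[0,0,0]],[0,[0,0,30],[0,0,0]],[0,[0,0,30],[0,0,0]],[0,[0,0,30],[0,0,0]],[0,[0,0,30],[0,0,0]],[0,[0,0,25],[0,0,0]],[0,[0,0,10],[0,0,0]],[0,[0,0,5],[0,0,0]],[0,[0,0,0],[0,0,0]],[0,[0,0,0],[0,0,0]]])

```text
time_s: 8.35
ee_pos: [431.7, -373.5, 27.1]
ee_rot: [179.9, -0.1, 9.0]
force: [0.2, -0.4, 0.8]
gripper_width: 91.2
gripper_force: 0.0
```

servo_tool(steps=[[255,[0,0,0],[0,0,0]],[255,[0,0,0],[0,0,0]],[255,[0,0,0],[0,0,0]],[255,[0,0,0],[0,0,0]],[255,[0,0,0],[0,0,0]],[255,[0,0,0],[0,0,0]],[255,[0,0,0],[0,0,0]],[255,[0,0,0],[0,0,0]],[255,[0,0,0],[0,0,0]],[255,[0,0,0],[0,0,0]]])

```text
time_s: 9.35
ee_pos: [430.9, -372.9, 26.0]
ee_rot: [-180.0, -0.0, 9.0]
force: [-0.9, -0.1, 2.4]
gripper_width: 56.4
gripper_force: 20.0
```

```bash
cat >> h.py <<'E'
OAK=(np.array([576.,223.7,36]),-10.4); GREY=(np.array([585.2,-241,36]),14.6)
def bedpose(S,x,h,flip=0):
    """tool pose for carton centre at bed x, underside h above the bed (TCP 26 above underside)"""
    O,yaw=S; T=tgt(yaw,.25); P=O+T[:,0]*x-T[:,2]*(h+26)
    if flip: T=T@np.diag([-1,-1,1.])
    return P,T
E
python3 - <<'E'
from h import *
print(state()['gripper_width'])
P,T=pose(); P=P+[0,0,120]; 
B,Rt=bedpose(OAK,-12,70)
a=plan(B,Rt,(P,T)); B2,_=bedpose(OAK,-4,4); plan(B2,Rt,a)
E
```

```text
56.368608633285945
turn [ 0.0423 -0.2476  0.3375] (24.1 deg) then shift [  49.1 -613.     1.9]
turn [0. 0. 0.] (0.0 deg) then shift [ 8.  0. 66.]
```

servo_tool(steps=[[255,[0,0,-20],[0,0,0]],[255,[0,0,-35],[0,0,0]],[255,[0,0,-35],[0,0,0]],[255,[0,0,-30],[0,0,0]],[255,[0,0,0],[0.0106,-0.062,0.0844]],[255,[0,0,0],[0.0106,-0.062,0.0844]],[255,[0,0,0],[0.0106,-0.062,0.0844]],[255,[0,0,0],[0.0106,-0.062,0.0844]],[255,[3,-20,0],[0,0,0]],[255,[3,-38,0],[0,0,0]]])

```text
time_s: 10.35
ee_pos: [447.4, -318.0, 143.1]
ee_rot: [180.0, 14.4, -10.6]
force: [-0.1, 0.2, -1.5]
gripper_width: 56.0
gripper_force: 20.0
```

servo_tool(steps=[[255,[3,-40,0],[0,0,0]],[255,[3,-40,0],[0,0,0]],[255,[3,-40,0],[0,0,0]],[255,[3,-40,0],[0,0,0]],[255,[3,-40,0],[0,0,0]],[255,[3,-40,0],[0,0,0]],[255,[3,-40,0],[0,0,0]],[255,[3,-40,0],[0,0,0]],[255,[3,-40,0],[0,0,0]],[255,[3,-40,0],[0,0,0]]])

```text
time_s: 11.35
ee_pos: [548.0, 72.8, 136.4]
ee_rot: [180.0, 14.4, -10.4]
force: [0.6, -0.4, -0.9]
gripper_width: 55.8
gripper_force: 20.0
```

servo_tool(steps=[[255,[3,-40,0],[0,0,0]],[255,[3,-40,0],[0,0,0]],[255,[3,-40,0],[0,0,0]],[255,[4,-35,0],[0,0,0]],[255,[0,0,0],[0,0,0]],[255,[0,0,0],[0,0,0]],[255,[0,0,0],[0,0,0]],[255,[0,0,0],[0,0,0]],[255,[0,0,0],[0,0,0]],[255,[0,0,0],[0,0,0]]])

```text
time_s: 12.35
ee_pos: [588.3, 220.6, 134.0]
ee_rot: [-180.0, 14.3, -10.5]
force: [-1.1, 0.3, -1.5]
gripper_width: 56.4
gripper_force: 20.0
```

```bash
python3 - <<'E'
from h import *
s=state();print(s['qpos'].round(1),s['gripper_width'],s['force'])
B,Rt=bedpose(OAK,-4,3); plan(B,Rt)
p,C=wrist('w3.png')
O,yaw=OAK;T=tgt(yaw,.25)@np.diag([1,-1,-1.]);Q=(C.reshape(-1,3)-O)@T
m=(abs(Q[:,0]-45)<12)&(abs(Q[:,1])<60)&(Q[:,2]>55)&(Q[:,2]<72)
t=Q[m];print('rim',len(t), np.percentile(t[:,0],[1,50,99]).round(1),np.percentile(t[:,1],[1,99]).round(1),np.percentile(t[:,2],[50,99]).round(1),'skew deg',np.degrees(np.polyfit(t[:,1],t[:,0],1)[0]))
E
```

```text
[ 16.3  33.5  81.    6.5  78.4 114.7] 56.37266325232405 [-1.1157177   0.29386327 -1.46196838]
turn [-0.0003  0.0002 -0.0011] (0.1 deg) then shift [ 8.  -0.8 69.1]
rim 2908 [42.7 48.5 53.1] [-48.9  48.4] [64.6 66.2] skew deg -0.14818059767210842
```

View pics/w3.png

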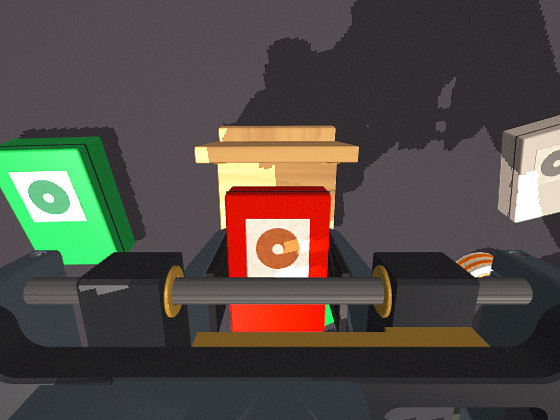

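servo_tool(steps=[[255,[4,-0.8,15],[0,0,0]],[255,[4,0,15],[0,0,0]],[255,[0,0,15],[0,0,0]],[255,[0,0,12],[0,0,0]],[255,[0,0,8],[0,0,0]],[255,[0,0,3],[0,0,0]],[255,[0,0,1],[0,0,0]],[255,[0,0,0],[0,0,0]],[255,[0,0,0],[0,0,0]],[255,[0,0,0],[0,0,0]]])

```text
time_s: 13.4
ee_pos: [579.6, 224.0, 65.4]
ee_rot: [-180.0, 14.3, -10.4]
force: [-0.1, 0.0, -0.8]
gripper_width: 56.0
gripper_force: 20.0
```

servo_tool(steps=[[255,[0,0,0.5],[0,0,0]],[255,[0,0,0.5],[0,0,0]],[255,[0,0,0.5],[0,0,0]],[255,[0,0,0.5],[0,0,0]],[255,[0,0,0.5],[0,0,0]],[255,[0,0,0],[0,0,0]],[255,[0,0,0],[0,0,0]],[255,[0,0,0],[0,0,0]],[255,[0,0,0],[0,0,0]],[255,[0,0,0],[0,0,0]]])

```text
time_s: 14.4
ee_pos: [578.7, 224.0, 62.8]
ee_rot: [-180.0, 14.3, -10.4]
force: [-0.2, -0.6, 3.5]
gripper_width: 56.2
gripper_force: 20.0
```

```bash
cat >> h.py <<'E'
def rep(S):
    s=state();O,yaw=S;T=tgt(yaw,.25)@np.diag([1,-1,-1.]);p,Rc=pose(s)
    print('bed coords of TCP',((p-O)@T).round(2),'force in bed',(s['force']@T).round(1),'w',round(s['gripper_width'],1),'t',s['time_s'])
E
python3 -c "
from h import *
rep(OAK)"
```

```text
bed coords of TCP [-4.12  0.79 26.63] force in bed [-0.9 -0.7  3.4] w 56.2 t 14.4
```

servo_tool(steps=[[255,[0,0,-0.4],[0,0,0]],[255,[1,0,0],[0,0,0]],[255,[1,0,0],[0,0,0]],[255,[1,0,0],[0,0,0]],[255,[1,0,0],[0,0,0]],[255,[1,0,0],[0,0,0]],[255,[1,0,0],[0,0,0]],[255,[0,0,0],[0,0,0]],[255,[0,0,0],[0,0,0]],[255,[0,0,0],[0,0,0]]], squeeze=10)

```text
time_s: 15.4
ee_pos: [583.6, 223.2, 61.6]
ee_rot: [180.0, 14.5, -10.4]
force: [-5.4, 1.4, 5.0]
gripper_width: 56.1
gripper_force: 10.0
```

```bash
python3 -c "
from h import *
rep(OAK)"
```

```text
bed coords of TCP [ 0.97  0.83 26.62] force in bed [-6.7  0.4  3.5] w 56.1 t 15.4
```

servo_tool(steps=[[0,[0,0,0],[0,0,0]],[0,[0,0,0],[0,0,0]],[0,[0,0,0],[0,0,0]],[0,[0,0,0],[0,0,0]],[0,[0,0,0],[0,0,0]],[0,[0,0,0],[0,0,0]],[0,[0,0,-10],[0,0,0]],[0,[0,0,-30],[0,0,0]],[0,[0,0,-40],[0,0,0]],[0,[0,0,-40],[0,0,0]]], squeeze=20)

```text
time_s: 16.4
ee_pos: [613.9, 217.4, 179.6]
ee_rot: [180.0, 14.3, -10.4]
force: [0.3, 0.5, 0.7]
gripper_width: 91.5
gripper_force: 0.0
```

```bash
cat >> h.py <<'E'
def check(C,S,n):
    """lid of the n-th carton (1..) in bed coordinates, with stand rim"""
    O,yaw=S;T=tgt(yaw,.25)@np.diag([1,-1,-1.]);Q=(C.reshape(-1,3)-O)@T
    t=Q[(abs(Q[:,2]-26*n)<4)&(abs(Q[:,0])<48 if n>2 else (Q[:,0]>-60)&(Q[:,0]<41.5))&(abs(Q[:,1])<48)]
    k=t[:,:2]-np.median(t[:,:2],0);t=t[np.abs(k).max(1)<60]
    r=cv2.minAreaRect(t[:,:2].astype(np.float32));a=r[2] if r[1][0]>r[1][1] else r[2]-90
    A=np.c_[t[:,:2],np.ones(len(t))];cf=np.linalg.lstsq(A,t[:,2],rcond=None)[0]
    print('lid c',np.round(r[0],1),'sz',np.round(r[1],1),'skew',round((a+90)%180-90,1),'z',round(np.median(t[:,2]),1),'slopes deg',np.degrees(cf[:2]).round(1),len(t))
    m=(abs(Q[:,0]-45)<12)&(abs(Q[:,1])<60)&(Q[:,2]>60)&(Q[:,2]<72);u=Q[m]
    if len(u)>50 and n!=3: print('rim',len(u),np.percentile(u[:,0],[1,50,99]).round(1),'y',np.percentile(u[:,1],[1,99]).round(1),'skew',np.degrees(np.polyfit(u[:,1],u[:,0],1)[0]).round(2))
E
python3 - <<'E'
from h import *
rep(OAK); p,C=wrist('w4.png'); check(C,OAK,1)
C=cloud(cams.grab_frame('top'));check(C,OAK,1)
a=plan([420,375,200],tgt(159)); plan([420,375,200],tgt(-20.5))
E
```

```text
bed coords of TCP [  1.69   0.68 148.59] force in bed [-0.   0.6  0.7] w 91.5 t 16.4
lid c [-2.   0.5] sz [78.  56.2] skew 0.1 z 26.0 slopes deg [ 0.2 -0. ] 4498
rim 1661 [43.1 48.1 53.1] y [-48.9  48.1] skew -0.16
lid c [0. 0.] sz [0. 0.] skew -90.0 z nan slopes deg [0. 0.] 0
turn [-0.3519  0.0236 -2.9367] (169.5 deg) then shift [240.8  75.6 -15.5]
turn [0.0149 0.2379 0.1755] (17.0 deg) then shift [-240.1  -77.7  -15.5]
  return _methods._mean(a, axis=axis, dtype=dtype,
  ret = um.true_divide(
  ret = ret.dtype.type(ret / rcount)
```

servo_tool(steps=[[0,[0,0,0],[-0.0168,0.0011,-0.1398]],[0,[0,0,0],[-0.0168,0.0011,-0.1398]],[0,[0,0,0],[-0.0168,0.0011,-0.1398]],[0,[0,0,0],[-0.0168,0.0011,-0.1398]],[0,[0,0,0],[-0.0168,0.0011,-0.1398]],[0,[0,0,0],[-0.0168,0.0011,-0.1398]],[0,[0,0,0],[-0.0168,0.0011,-0.1398]],[0,[0,0,0],[-0.0168,0.0011,-0.1398]],[0,[0,0,0],[-0.0168,0.0011,-0.1398]],[0,[0,0,0],[-0.0168,0.0011,-0.1398]]])

```text
time_s: 17.5
ee_pos: [613.5, 217.6, 177.5]
ee_rot: [-172.9, 7.6, 71.5]
force: [-0.4, -0.3, -0.0]
gripper_width: 91.4
gripper_force: 0.0
```

servo_tool(steps=[[0,[0,0,0],[-0.0168,0.0011,-0.1398]],[0,[0,0,0],[-0.0168,0.0011,-0.1398]],[0,[0,0,0],[-0.0168,0.0011,-0.1398]],[0,[0,0,0],[-0.0168,0.0011,-0.1398]],[0,[0,0,0],[-0.0168,0.0011,-0.1398]],[0,[0,0,0],[-0.0168,0.0011,-0.1398]],[0,[0,0,0],[-0.0168,0.0011,-0.1398]],[0,[0,0,0],[-0.0168,0.0011,-0.1398]],[0,[0,0,0],[-0.0168,0.0011,-0.1398]],[0,[0,0,0],[-0.0168,0.0011,-0.1398]]])

```text
time_s: 18.5
ee_pos: [613.3, 217.6, 177.6]
ee_rot: [-178.5, -0.4, 151.3]
force: [0.2, -0.8, -0.4]
gripper_width: 91.0
gripper_force: 0.0
```

servo_tool(steps=[[0,[0,0,0],[-0.0168,0.0011,-0.1398]],[0,[34.4,10.8,-2.2],[0,0,0]],[0,[34.4,10.8,-2.2],[0,0,0]],[0,[34.4,10.8,-2.2],[0,0,0]],[0,[34.4,10.8,-2.2],[0,0,0]],[0,[34.4,10.8,-2.2],[0,0,0]],[0,[34.4,10.8,-2.2],[0,0,0]],[0,[34.4,10.8,-2.2],[0,0,0]],[0,[0,0,0],[0,0,0]],[0,[0,0,0],[0,0,0]]])

```text
time_s: 19.5
ee_pos: [415.7, 374.8, 195.1]
ee_rot: [-179.5, -0.6, 159.1]
force: [0.1, 0.1, -0.1]
gripper_width: 90.9
gripper_force: 0.0
```

```bash
python3 - <<'E'
from h import *
print(state()['qpos'].round(1))
p,C=wrist('w5.png'); c,a=carton(C,np.array([436,379.]))
g=plan([*c,26],tgt(a+180 if a<0 else a))
L=(g[0]+[0,0,150],g[1]); B,Rt=bedpose(OAK,-12,85,1); plan(B,Rt,L)
E
```

```text
[ 40.7  18.9  94.9   0.3  66.9 -28.5]
carton c [435.4 380.3] sz [55.9 83.1] yaw -20.9 z 25.5
turn [-0.0087 -0.0098 -0.0012] (0.8 deg) then shift [-15.6  12.4 169. ]
turn [ 0.0229  0.2493 -0.1825] (17.8 deg) then shift [-184.1 -128.6  -16.6]
```

servo_tool(steps=[[0,[0,0,0],[-0.0087,-0.0098,-0.0012]],[0,[-15.6,12.4,24],[0,0,0]],[0,[0,0,35],[0,0,0]],[0,[0,0,35],[0,0,0]],[0,[0,0,35],[0,0,0]],[0,[0,0,25],[0,0,0]],[0,[0,0,10],[0,0,0]],[0,[0,0,5],[0,0,0]],[0,[0,0,0],[0,0,0]],[0,[0,0,0],[0,0,0]]])

```text
time_s: 20.55
ee_pos: [436.1, 381.1, 27.2]
ee_rot: [179.9, 0.0, 159.0]
force: [-0.2, 0.2, -0.1]
gripper_width: 91.1
gripper_force: 0.0
```

servo_tool(steps=[[255,[0,0,0],[0,0,0]],[255,[0,0,0],[0,0,0]],[255,[0,0,0],[0,0,0]],[255,[0,0,0],[0,0,0]],[255,[0,0,0],[0,0,0]],[255,[0,0,0],[0,0,0]],[255,[0,0,0],[0,0,0]],[255,[0,0,0],[0,0,0]],[255,[0,0,0],[0,0,0]],[255,[0,0,0],[0,0,0]]])

```text
time_s: 21.55
ee_pos: [435.1, 380.6, 26.1]
ee_rot: [180.0, -0.0, 159.1]
force: [-1.5, 0.7, 3.0]
gripper_width: 56.1
gripper_force: 20.0
```

```bash
python3 - <<'E'
from h import *
P,T=pose();print(P,state()['gripper_width'])
B,Rt=bedpose(OAK,-12,85,1); plan(B,Rt,(P+[0,0,150],T))
E
```

```text
[435.08753709 380.64521638  26.06323031] 56.0546653770107
turn [ 0.0232  0.2487 -0.1829] (17.7 deg) then shift [-184.4 -128.9  -16.6]
```

servo_tool(steps=[[255,[0,0,-20],[0,0,0]],[255,[0,0,-35],[0,0,0]],[255,[0,0,-35],[0,0,0]],[255,[0,0,-35],[0,0,0]],[255,[0,0,-25],[0,0,0]],[255,[0,0,0],[0.0077,0.0829,-0.061]],[255,[0,0,0],[0.0077,0.0829,-0.061]],[255,[0,0,0],[0.0078,0.0829,-0.061]],[255,[-20.4,-13.9,-2.6],[0,0,0]],[255,[-30,-21,-2.8],[0,0,0]]])

```text
time_s: 22.55
ee_pos: [478.4, 337.4, 167.9]
ee_rot: [180.0, -14.4, 169.7]
force: [-0.3, -0.7, -0.0]
gripper_width: 55.9
gripper_force: 20.0
```

servo_tool(steps=[[255,[-32,-22,-2.8],[0,0,0]],[255,[-32,-22,-2.8],[0,0,0]],[255,[-30,-21,-2.8],[0,0,0]],[255,[-20,-15,-2.8],[0,0,0]],[255,[-20,-14,0],[0,0,0]],[255,[0,0,0],[0,0,0]],[255,[0,0,0],[0,0,0]],[255,[0,0,0],[0,0,0]],[255,[0,0,0],[0,0,0]],[255,[0,0,0],[0,0,0]]])

```text
time_s: 23.55
ee_pos: [591.2, 221.6, 146.7]
ee_rot: [180.0, -14.3, 169.7]
force: [0.6, 1.0, -1.1]
gripper_width: 56.3
gripper_force: 20.0
```

```bash
python3 - <<'E'
from h import *
rep(OAK); print(state()['qpos'].round(1))
B,Rt=bedpose(OAK,-4,29,1); plan(B,Rt)
p,C=wrist('w6.png')
O,yaw=OAK;T=tgt(yaw,.25)@np.diag([1,-1,-1.]);Q=((C.reshape(-1,3)-O)@T).reshape(C.shape)
# carton lid in hand, and red below
for nm,h in (('held',85+26),('red',26)):
    t=Q[(abs(Q[...,2]-h)<7)&(abs(Q[...,1])<45)&(abs(Q[...,0]+12)<60)]
    if len(t)>100:
        r=cv2.minAreaRect(t[:,:2].astype(np.float32));print(nm,len(t),np.round(r[0],1),np.round(r[1],1),round(r[2],1),np.median(t[:,2]).round(1))
E
```

```text
bed coords of TCP [-12.52   0.63 111.06] force in bed [ 0.7  1.1 -1. ] w 56.3 t 23.55
[ 16.3  33.2  79.6   6.5  80.1 -65.2]
turn [-0.0001  0.0002  0.0012] (0.1 deg) then shift [-8.5 -0.6 56.1]
held 10993 [-13.3   0.8] [80.6 76.3] 0.6 110.1
red 186 [-40.9   0.7] [54.6  1.6] 90.0 24.4
```

servo_tool(steps=[[255,[-4,-0.4,12],[0,0,0]],[255,[-4.5,0,14],[0,0,0]],[255,[0,0,14],[0,0,0]],[255,[0,0,10],[0,0,0]],[255,[0,0,4],[0,0,0]],[255,[0,0,2],[0,0,0]],[255,[0,0,0],[0,0,0]],[255,[0,0,0.5],[0,0,0]],[255,[0,0,0.5],[0,0,0]],[255,[0,0,0.5],[0,0,0]]])

```text
time_s: 24.6
ee_pos: [586.0, 221.5, 88.9]
ee_rot: [180.0, -14.3, 169.6]
force: [0.1, 0.0, -1.4]
gripper_width: 55.9
gripper_force: 20.0
```

servo_tool(steps=[[255,[0,0,0.4],[0,0,0]],[255,[0,0,0.4],[0,0,0]],[255,[0,0,0],[0,0,0]],[255,[0,0,0],[0,0,0]],[255,[0,0,0],[0,0,0]],[255,[0,0,0],[0,0,0]],[255,[0,0,0],[0,0,0]],[255,[0,0,0],[0,0,0]],[255,[0,0,0],[0,0,0]],[255,[0,0,0],[0,0,0]]])

```text
time_s: 25.6
ee_pos: [585.6, 221.5, 87.8]
ee_rot: [180.0, -14.3, 169.6]
force: [0.3, 0.4, -0.0]
gripper_width: 55.7
gripper_force: 20.0
```

```bash
python3 -c "
from h import *
rep(OAK)"
```

```text
bed coords of TCP [-3.33 -0.41 52.66] force in bed [0.2 0.5 0. ] w 55.7 t 25.6
```

servo_tool(steps=[[255,[0,0,0.4],[0,0,0]],[255,[-1,0,0],[0,0,0]],[255,[-1,0,0],[0,0,0]],[255,[-1,0,0],[0,0,0]],[255,[-1,0,0],[0,0,0]],[255,[-1,0,0],[0,0,0]],[255,[-1,0,0],[0,0,0]],[255,[0,0,0],[0,0,0]],[255,[0,0,0],[0,0,0]],[255,[0,0,0],[0,0,0]]], squeeze=10)

```text
time_s: 26.6
ee_pos: [588.7, 221.3, 87.0]
ee_rot: [180.0, -14.7, 169.6]
force: [-6.0, 2.1, 9.1]
gripper_width: 56.1
gripper_force: 10.0
```

```bash
python3 -c "
from h import *
rep(OAK)"
```

```text
bed coords of TCP [-0.09 -0.11 52.57] force in bed [-8.4  1.   7.3] w 56.1 t 26.6
```

servo_tool(steps=[[0,[0,0,0],[0,0,0]],[0,[0,0,0],[0,0,0]],[0,[0,0,0],[0,0,0]],[0,[0,0,0],[0,0,0]],[0,[0,0,0],[0,0,0]],[0,[0,0,0],[0,0,0]],[0,[0,0,-10],[0,0,0]],[0,[0,0,-30],[0,0,0]],[0,[0,0,-40],[0,0,0]],[0,[0,0,-40],[0,0,0]]], squeeze=20)

```text
time_s: 27.6
ee_pos: [620.6, 215.0, 204.1]
ee_rot: [-180.0, -14.3, 169.6]
force: [-0.2, -0.9, -0.7]
gripper_width: 91.3
gripper_force: 0.0
```

```bash
python3 - <<'E'
from h import *
rep(OAK); p,C=wrist('w7.png'); check(C,OAK,2)
a=plan([568,-14,200],tgt(187)); print(state()['qpos'].round(1))
C=cloud(cams.grab_frame('top')); carton(C,np.array([554.,-14]))
E
```

```text
bed coords of TCP [  2.41  -0.55 174.1 ] force in bed [ 0.2 -0.9 -0.7] w 91.3 t 27.6
lid c [0.2 0. ] sz [82.7 56.1] skew 0.1 z 51.8 slopes deg [ 0.2 -0.1] 4872
rim 1203 [42.  46.6 52.6] y [-48.7  48.7] skew -0.32
turn [ 0.0419 -0.2345 -0.3021] (22.0 deg) then shift [  84.2 -220.8   11.5]
[ 15.1  33.2  69.8   6.1  89.1 -65.2]
carton c [555. -14.] sz [84.1 56.1] yaw 6.8 z 25.1
```

View pics/w7.png

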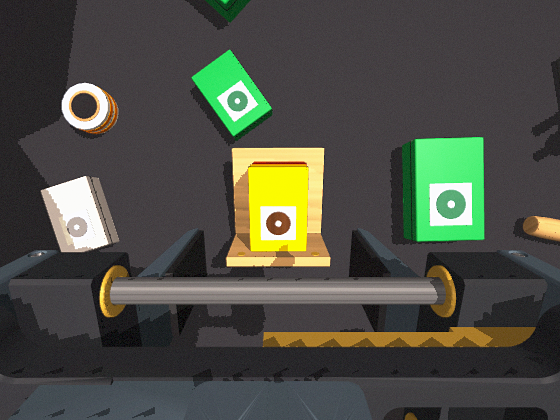

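servo_tool(steps=[[0,[0,0,0],[0.0105,-0.0586,-0.0755]],[0,[0,0,0],[0.0105,-0.0586,-0.0755]],[0,[0,0,0],[0.0105,-0.0586,-0.0755]],[0,[0,0,0],[0.0104,-0.0587,-0.0756]],[0,[14,-37,2],[0,0,0]],[0,[14,-37,2],[0,0,0]],[0,[14,-37,2],[0,0,0]],[0,[14,-37,2],[0,0,0]],[0,[14,-37,2],[0,0,0]],[0,[14,-36,2],[0,0,0]]])

```text
time_s: 28.7
ee_pos: [563.1, -16.0, 191.7]
ee_rot: [-179.9, -0.8, -173.0]
force: [-0.5, 0.5, 0.5]
gripper_width: 91.8
gripper_force: 0.0
```

servo_tool(steps=[[0,[0,0,0],[0,0,0]],[0,[0,0,0],[0,0,0]],[0,[0,0,0],[0,0,0]],[0,[0,0,0],[0,0,0]],[0,[0,0,0],[0,0,0]],[0,[0,0,0],[0,0,0]],[0,[0,0,0],[0,0,0]],[0,[0,0,0],[0,0,0]],[0,[0,0,0],[0,0,0]],[0,[0,0,0],[0,0,0]]])

```text
time_s: 29.7
ee_pos: [563.9, -14.5, 191.8]
ee_rot: [-179.9, -0.8, -173.0]
force: [-0.6, -0.9, 0.0]
gripper_width: 91.2
gripper_force: 0.0
```

```bash
python3 - <<'E'
from h import *
p,C=wrist('w8.png'); c,a=carton(C,np.array([554.5,-14.]));c2=np.array([554.5,-14])
print(state()['ee_rot'])
plan([*c,26],tgt(a%180+180)); plan([*c2,26],tgt(186.9))
E
```

```text
carton c [554.7 -13.9] sz [83.5 56.1] yaw 7.3 z 25.6
[-179.89662106   -0.79768503 -172.96682404]
turn [-0.0018 -0.0139 -0.0039] (0.8 deg) then shift [  9.1   1.9 165.8]
turn [-0.0018 -0.0139  0.0023] (0.8 deg) then shift [  9.3   1.7 165.8]
```

servo_tool(steps=[[0,[0,0,0],[-0.0018,-0.0139,-0.001]],[0,[9.2,1.8,21],[0,0,0]],[0,[0,0,35],[0,0,0]],[0,[0,0,35],[0,0,0]],[0,[0,0,35],[0,0,0]],[0,[0,0,25],[0,0,0]],[0,[0,0,10],[0,0,0]],[0,[0,0,5],[0,0,0]],[0,[0,0,0],[0,0,0]],[0,[0,0,0],[0,0,0]]])

```text
time_s: 30.75
ee_pos: [555.6, -14.0, 27.0]
ee_rot: [-180.0, 0.1, -172.9]
force: [-0.4, -0.4, 0.5]
gripper_width: 91.1
gripper_force: 0.0
```

servo_tool(steps=[[255,[0,0,0],[0,0,0]],[255,[0,0,0],[0,0,0]],[255,[0,0,0],[0,0,0]],[255,[0,0,0],[0,0,0]],[255,[0,0,0],[0,0,0]],[255,[0,0,0],[0,0,0]],[255,[0,0,0],[0,0,0]],[255,[0,0,0],[0,0,0]],[255,[0,0,0],[0,0,0]],[255,[0,0,0],[0,0,0]]])

```text
time_s: 31.75
ee_pos: [554.6, -14.0, 25.9]
ee_rot: [-180.0, 0.0, -172.9]
force: [-1.2, -0.5, 3.1]
gripper_width: 56.2
gripper_force: 20.0
```

```bash
python3 - <<'E'
from h import *
P,T=pose();print(P,state()['gripper_width'])
B,Rt=bedpose(OAK,-12,110,1); plan(B,Rt,(P+[0,0,160],T))
E
```

```text
[554.58591726 -13.95756451  25.88836365] 56.15043373684283
turn [-0.0383  0.2481  0.3038] (22.6 deg) then shift [ -3.9 237.6  14.6]
```

servo_tool(steps=[[255,[0,0,-20],[0,0,0]],[255,[0,0,-35],[0,0,0]],[255,[0,0,-40],[0,0,0]],[255,[0,0,-40],[0,0,0]],[255,[0,0,-25],[0,0,0]],[255,[0,0,0],[-0.0096,0.062,0.076]],[255,[0,0,0],[-0.0096,0.062,0.076]],[255,[0,0,0],[-0.0096,0.062,0.076]],[255,[0,0,0],[-0.0095,0.0621,0.0758]],[255,[-0.9,17.6,2.6],[0,0,0]]])

```text
time_s: 32.75
ee_pos: [559.0, 2.1, 181.7]
ee_rot: [-180.0, -14.4, 169.4]
force: [0.8, 0.4, -1.8]
gripper_width: 55.5
gripper_force: 20.0
```

servo_tool(steps=[[255,[-0.5,35,2],[0,0,0]],[255,[-0.5,40,2],[0,0,0]],[255,[-0.5,40,2],[0,0,0]],[255,[-0.5,40,2],[0,0,0]],[255,[-0.5,35,2],[0,0,0]],[255,[-0.5,20,2],[0,0,0]],[255,[0,10,0],[0,0,0]],[255,[0,0,0],[0,0,0]],[255,[0,0,0],[0,0,0]],[255,[0,0,0],[0,0,0]]])

```text
time_s: 33.75
ee_pos: [597.6, 218.3, 170.9]
ee_rot: [-180.0, -14.3, 169.5]
force: [0.3, -0.3, -1.5]
gripper_width: 55.8
gripper_force: 20.0
```

```bash
python3 - <<'E'
from h import *
rep(OAK); B,Rt=bedpose(OAK,-4,55,1); plan(B,Rt)
E
```

```text
bed coords of TCP [-11.81  -1.43 136.24] force in bed [ 0.7 -0.2 -1.4] w 55.8 t 33.75
turn [ 0.     -0.     -0.0016] (0.1 deg) then shift [-7.8  1.4 55.2]
```

servo_tool(steps=[[255,[-4,0.9,12],[0,0,0]],[255,[-4,0,14],[0,0,0]],[255,[0,0,14],[0,0,0]],[255,[0,0,10],[0,0,0]],[255,[0,0,4],[0,0,0]],[255,[0,0,1.5],[0,0,0]],[255,[0,0,0],[0,0,0]],[255,[0,0,0],[0,0,0]],[255,[0,0,0],[0,0,0]],[255,[0,0,0],[0,0,0]]])

```text
time_s: 34.75
ee_pos: [592.2, 221.8, 115.3]
ee_rot: [180.0, -14.3, 169.6]
force: [-0.0, -1.2, -1.6]
gripper_width: 56.0
gripper_force: 20.0
```

servo_tool(steps=[[255,[0,0,0.5],[0,0,0]],[255,[0,0,0.5],[0,0,0]],[255,[0,0,0.5],[0,0,0]],[255,[0,0,0.5],[0,0,0]],[255,[0,0,0],[0,0,0]],[255,[0,0,0],[0,0,0]],[255,[0,0,0],[0,0,0]],[255,[0,0,0],[0,0,0]],[255,[0,0,0],[0,0,0]],[255,[0,0,0],[0,0,0]]])

```text
time_s: 35.75
ee_pos: [591.4, 221.8, 113.1]
ee_rot: [180.0, -14.3, 169.6]
force: [0.1, -0.4, -0.2]
gripper_width: 55.7
gripper_force: 20.0
```

```bash
python3 -c "
from h import *
rep(OAK)"
```

```text
bed coords of TCP [-4.05  0.95 78.52] force in bed [ 0.2 -0.4 -0.1] w 55.7 t 35.75
```

servo_tool(steps=[[255,[0,-0.6,0.4],[0,0,0]],[255,[-1,0,0],[0,0,0]],[255,[-1,0,0],[0,0,0]],[255,[-1,0,0],[0,0,0]],[255,[-1,0,0],[0,0,0]],[255,[-1,0,0],[0,0,0]],[255,[-1,0,0],[0,0,0]],[255,[0,0,0],[0,0,0]],[255,[0,0,0],[0,0,0]],[255,[0,0,0],[0,0,0]]], squeeze=10)

```text
time_s: 36.75
ee_pos: [595.8, 220.4, 111.9]
ee_rot: [180.0, -14.5, 169.6]
force: [-3.5, 0.8, 6.2]
gripper_width: 55.5
gripper_force: 10.0
```

```bash
python3 -c "
from h import *
rep(OAK)"
```

```text
bed coords of TCP [ 0.64  0.36 78.45] force in bed [-5.   0.2  5.1] w 55.5 t 36.75
```

servo_tool(steps=[[255,[-1,0,0],[0,0,0]],[255,[-0.5,0,0],[0,0,0]],[255,[0,0,0],[0,0,0]],[0,[0,0,0],[0,0,0]],[0,[0,0,0],[0,0,0]],[0,[0,0,0],[0,0,0]],[0,[0,0,0],[0,0,0]],[0,[0,0,0],[0,0,0]],[0,[0,0,0],[0,0,0]],[0,[0,0,0],[0,0,0]]])

```text
time_s: 37.75
ee_pos: [598.4, 219.9, 110.7]
ee_rot: [180.0, -14.3, 169.6]
force: [-1.5, -0.1, 0.3]
gripper_width: 91.2
gripper_force: 0.0
```

servo_tool(steps=[[0,[0,0,-10],[0,0,0]],[0,[0,0,-30],[0,0,0]],[0,[0,0,-40],[0,0,0]],[0,[0,0,-40],[0,0,0]],[0,[0,0,0],[0,0,0]],[0,[0,0,0],[0,0,0]],[0,[0,0,0],[0,0,0]],[0,[0,0,0],[0,0,0]],[0,[0,0,0],[0,0,0]],[0,[0,0,0],[0,0,0]]], squeeze=20)

```text
time_s: 38.75
ee_pos: [627.2, 214.6, 226.3]
ee_rot: [-180.0, -14.4, 169.6]
force: [0.0, 0.2, 0.2]
gripper_width: 91.4
gripper_force: 0.0
```

```bash
python3 - <<'E'
from h import *
rep(OAK); p,C=wrist('w9.png'); check(C,OAK,3); check(cloud(cams.grab_frame('scene')),OAK,3)
a=plan([400,-165,200],tgt(22.5)); print(state()['qpos'].round(1))
C=cloud(cams.grab_frame('top')); carton(C,np.array([410.,-167]))
E
```

```text
bed coords of TCP [  3.36   0.27 197.22] force in bed [-0.1  0.2  0.2] w 91.4 t 38.75
lid c [0.6 0.5] sz [84.  56.1] skew 0.1 z 77.8 slopes deg [ 0.2 -0. ] 5039
lid c [2.6 1.2] sz [83.9 60. ] skew 0.5 z 79.2 slopes deg [0.1 0.6] 416
turn [-0.3215 -0.0947  2.5501] (147.4 deg) then shift [-355.4  263.7   26.6]
[ 15.   33.6  67.3   6.1  92.2 -65.1]
carton c [ 409.5 -167. ] sz [83.8 56.6] yaw 22.4 z 25.0
```

View pics/w9.png

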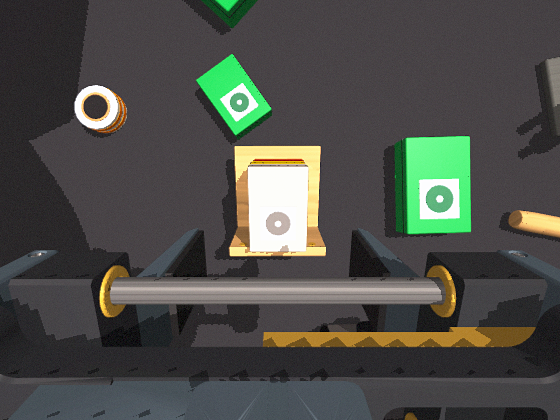

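servo_tool(steps=[[0,[0,0,0],[-0.0169,-0.005,0.1342]],[0,[0,0,0],[-0.0169,-0.005,0.1342]],[0,[0,0,0],[-0.0169,-0.005,0.1342]],[0,[0,0,0],[-0.0169,-0.005,0.1342]],[0,[0,0,0],[-0.0169,-0.005,0.1342]],[0,[0,0,0],[-0.0169,-0.005,0.1342]],[0,[0,0,0],[-0.0169,-0.005,0.1342]],[0,[0,0,0],[-0.0169,-0.005,0.1342]],[0,[0,0,0],[-0.0169,-0.005,0.1342]],[0,[0,0,0],[-0.0169,-0.005,0.1342]]])

```text
time_s: 39.9
ee_pos: [627.5, 214.4, 227.0]
ee_rot: [-174.6, -6.6, 91.2]
force: [-0.3, 0.4, -0.2]
gripper_width: 90.9
gripper_force: 0.0
```

servo_tool(steps=[[0,[0,0,0],[-0.0169,-0.005,0.1342]],[0,[0,0,0],[-0.0169,-0.005,0.1342]],[0,[0,0,0],[-0.0169,-0.005,0.1342]],[0,[0,0,0],[-0.0169,-0.005,0.1342]],[0,[0,0,0],[-0.0169,-0.005,0.1342]],[0,[0,0,0],[-0.0169,-0.005,0.1342]],[0,[0,0,0],[-0.0169,-0.005,0.1342]],[0,[0,0,0],[-0.0169,-0.005,0.1342]],[0,[0,0,0],[-0.0169,-0.005,0.1342]],[0,[0,0,0],[0,0,0]]])

```text
time_s: 40.9
ee_pos: [627.4, 215.0, 227.0]
ee_rot: [180.0, -0.0, 22.6]
force: [-0.7, -0.7, -0.1]
gripper_width: 91.2
gripper_force: 0.0
```

servo_tool(steps=[[0,[-35,26,2.6],[0,0,0]],[0,[-38,28,2.7],[0,0,0]],[0,[-38,28,2.7],[0,0,0]],[0,[-38,28,2.7],[0,0,0]],[0,[-38,28,2.7],[0,0,0]],[0,[-38,28,2.7],[0,0,0]],[0,[-38,28,2.7],[0,0,0]],[0,[-38,28,2.7],[0,0,0]],[0,[-36,26,2.6],[0,0,0]],[0,[-20,15,2],[0,0,0]]])

```text
time_s: 41.9
ee_pos: [396.5, -167.0, 201.0]
ee_rot: [180.0, -0.0, 22.6]
force: [0.1, 0.3, 0.5]
gripper_width: 91.5
gripper_force: 0.0
```

servo_tool(steps=[[0,[0,0,0],[0,0,0]],[0,[0,0,0],[0,0,0]],[0,[0,0,0],[0,0,0]],[0,[0,0,0],[0,0,0]],[0,[0,0,0],[0,0,0]],[0,[0,0,0],[0,0,0]],[0,[0,0,0],[0,0,0]],[0,[0,0,0],[0,0,0]],[0,[0,0,0],[0,0,0]],[0,[0,0,0],[0,0,0]]])

```text
time_s: 42.9
ee_pos: [398.5, -165.1, 200.8]
ee_rot: [180.0, -0.0, 22.5]
force: [0.8, -0.3, -0.0]
gripper_width: 91.1
gripper_force: 0.0
```

```bash
python3 - <<'E'
from h import *
p,C=wrist('w10.png'); c,a=carton(C,np.array([410,-167.]))
print(state()['ee_rot'],state()['qpos'].round(1))
plan([*c,26],tgt(a))
E
```

```text
carton c [ 409.5 -167.6] sz [83.9 56. ] yaw 22.7 z 25.7
[ 1.79988230e+02 -2.17134426e-02  2.25102194e+01] [-24.    7.  110.3   0.   62.7  43.4]
turn [ 0.0002 -0.0004 -0.0037] (0.2 deg) then shift [  9.2   6.6 174.8]
```

servo_tool(steps=[[0,[9.2,6.6,14.8],[0,0,-0.003]],[0,[0,0,35],[0,0,0]],[0,[0,0,35],[0,0,0]],[0,[0,0,35],[0,0,0]],[0,[0,0,25],[0,0,0]],[0,[0,0,15],[0,0,0]],[0,[0,0,10],[0,0,0]],[0,[0,0,5],[0,0,0]],[0,[0,0,0],[0,0,0]],[0,[0,0,0],[0,0,0]]])

```text
time_s: 43.95
ee_pos: [410.2, -167.9, 26.7]
ee_rot: [179.9, -0.1, 22.7]
force: [-0.0, -0.4, 0.5]
gripper_width: 91.5
gripper_force: 0.0
```

servo_tool(steps=[[255,[0,0,0],[0,0,0]],[255,[0,0,0],[0,0,0]],[255,[0,0,0],[0,0,0]],[255,[0,0,0],[0,0,0]],[255,[0,0,0],[0,0,0]],[255,[0,0,0],[0,0,0]],[255,[0,0,0],[0,0,0]],[255,[0,0,0],[0,0,0]],[255,[0,0,0],[0,0,0]],[255,[0,0,0],[0,0,0]]])

```text
time_s: 44.95
ee_pos: [409.7, -167.7, 26.2]
ee_rot: [180.0, -0.0, 22.7]
force: [-0.8, -0.1, 4.3]
gripper_width: 55.7
gripper_force: 20.0
```

```bash
python3 - <<'E'
from h import *
P,T=pose();print(P,state()['gripper_width'])
B,Rt=bedpose(GREY,-14,80); plan(B,Rt,(P+[0,0,120],T))
E
```

```text
[ 409.70265147 -167.71549064   26.17067957] 55.66551883378969
turn [ 0.018  -0.2502  0.1404] (16.5 deg) then shift [159.9 115.2 -36.7]
```

servo_tool(steps=[[255,[0,0,-20],[0,0,0]],[255,[0,0,-40],[0,0,0]],[255,[0,0,-40],[0,0,0]],[255,[0,0,-20],[0,0,0]],[255,[0,0,0],[0.006,-0.0834,0.0468]],[255,[0,0,0],[0.006,-0.0834,0.0468]],[255,[0,0,0],[0.006,-0.0834,0.0468]],[255,[20,15,-6],[0,0,0]],[255,[30,22,-7],[0,0,0]],[255,[30,22,-7],[0,0,0]]])

```text
time_s: 45.95
ee_pos: [505.0, -204.0, 144.9]
ee_rot: [-179.9, 14.4, 14.6]
force: [0.1, 0.4, -1.5]
gripper_width: 55.6
gripper_force: 20.0
```

servo_tool(steps=[[255,[30,22,-7],[0,0,0]],[255,[30,22,-7],[0,0,0]],[255,[20,12,-2.7],[0,0,0]],[255,[0,0,0],[0,0,0]],[255,[0,0,0],[0,0,0]],[255,[0,0,0],[0,0,0]],[255,[0,0,0],[0,0,0]],[255,[0,0,0],[0,0,0]],[255,[0,0,0],[0,0,0]],[255,[0,0,0],[0,0,0]]])

```text
time_s: 46.95
ee_pos: [597.2, -237.5, 142.3]
ee_rot: [-180.0, 14.3, 14.6]
force: [-0.8, -0.7, -0.6]
gripper_width: 55.9
gripper_force: 20.0
```

```bash
python3 - <<'E'
from h import *
rep(GREY); B,Rt=bedpose(GREY,-4,3); plan(B,Rt)
p,C=wrist('w11.png')
O,yaw=GREY;T=tgt(yaw,.25)@np.diag([1,-1,-1.]);Q=(C.reshape(-1,3)-O)@T
t=Q[(abs(Q[:,0]-45)<12)&(abs(Q[:,1])<60)&(Q[:,2]>60)&(Q[:,2]<72)]
print('rim',len(t), np.percentile(t[:,0],[1,50,99]).round(1),np.percentile(t[:,1],[1,99]).round(1),np.percentile(t[:,2],[50,99]).round(1),'skew deg',np.degrees(np.polyfit(t[:,1],t[:,0],1)[0]))
E
```

```text
bed coords of TCP [-14.22   0.34 106.04] force in bed [-0.8 -0.5 -0.8] w 55.9 t 46.95
turn [-0.     -0.     -0.0001] (0.0 deg) then shift [10.2  0.3 77. ]
rim 2520 [43.2 47.8 52.7] [-49.5  47.8] [64.7 66.2] skew deg -0.09405092100459354
```

View pics/w11.png

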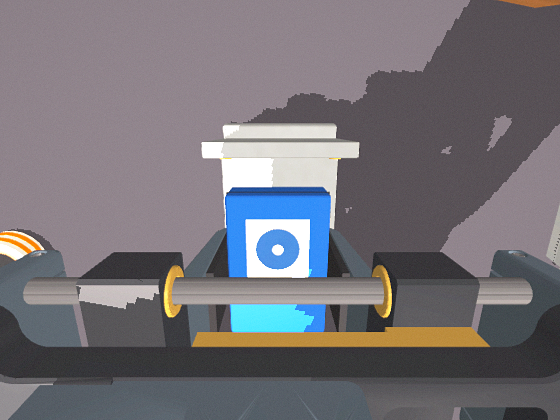

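servo_tool(steps=[[255,[5,1,15],[0,0,0]],[255,[5,0,20],[0,0,0]],[255,[0,0,20],[0,0,0]],[255,[0,0,14],[0,0,0]],[255,[0,0,6],[0,0,0]],[255,[0,0,2],[0,0,0]],[255,[0,0,0.5],[0,0,0]],[255,[0,0,0],[0,0,0]],[255,[0,0,0],[0,0,0]],[255,[0,0,0],[0,0,0]]])

```text
time_s: 48.0
ee_pos: [588.8, -241.0, 65.0]
ee_rot: [180.0, 14.3, 14.6]
force: [0.3, 0.7, -0.9]
gripper_width: 56.2
gripper_force: 20.0
```

servo_tool(steps=[[255,[0,0,0.5],[0,0,0]],[255,[0,0,0.5],[0,0,0]],[255,[0,0,0.5],[0,0,0]],[255,[0,0,0.4],[0,0,0]],[255,[0,0,0],[0,0,0]],[255,[0,0,0],[0,0,0]],[255,[0,0,0],[0,0,0]],[255,[0,0,0],[0,0,0]],[255,[0,0,0],[0,0,0]],[255,[0,0,0],[0,0,0]]])

```text
time_s: 49.0
ee_pos: [588.0, -241.0, 62.9]
ee_rot: [180.0, 14.3, 14.6]
force: [0.1, 1.3, 5.0]
gripper_width: 55.8
gripper_force: 20.0
```

```bash
python3 -c "
from h import *
rep(GREY)"
```

```text
bed coords of TCP [-4.01 -0.73 26.77] force in bed [-0.8  1.2  4.9] w 55.8 t 49.0
```

Contact. Push back.

servo_tool(steps=[[255,[0,0,-0.4],[0,0,0]],[255,[1,0,0],[0,0,0]],[255,[1,0,0],[0,0,0]],[255,[1,0,0],[0,0,0]],[255,[1,0,0],[0,0,0]],[255,[1,0,0],[0,0,0]],[255,[1,0,0],[0,0,0]],[255,[0.5,0,0],[0,0,0]],[255,[0,0,0],[0,0,0]],[255,[0,0,0],[0,0,0]]], squeeze=10)

```text
time_s: 50.0
ee_pos: [593.1, -239.9, 61.6]
ee_rot: [-180.0, 14.5, 14.6]
force: [-3.5, -1.5, 5.9]
gripper_width: 55.9
gripper_force: 10.0
```

```bash
python3 -c "
from h import *
rep(GREY)"
```

```text
bed coords of TCP [ 1.35 -0.9  26.72] force in bed [-5.1 -0.5  4.7] w 55.9 t 50.0
```

servo_tool(steps=[[255,[1,0,0],[0,0,0]],[255,[0.5,0,0],[0,0,0]],[255,[0,0,0],[0,0,0]],[0,[0,0,0],[0,0,0]],[0,[0,0,0],[0,0,0]],[0,[0,0,0],[0,0,0]],[0,[0,0,0],[0,0,0]],[0,[0,0,0],[0,0,0]],[0,[0,0,0],[0,0,0]],[0,[0,0,0],[0,0,0]]])

```text
time_s: 51.0
ee_pos: [595.6, -239.0, 60.9]
ee_rot: [-180.0, 14.3, 14.6]
force: [0.2, 0.1, -0.6]
gripper_width: 91.3
gripper_force: 0.0
```

servo_tool(steps=[[0,[0,0,-10],[0,0,0]],[0,[0,0,-30],[0,0,0]],[0,[0,0,-40],[0,0,0]],[0,[0,0,-40],[0,0,0]],[0,[0,0,-10],[0,0,0]],[0,[0,0,0],[0,0,0]],[0,[0,0,0],[0,0,0]],[0,[0,0,0],[0,0,0]],[0,[0,0,0],[0,0,0]],[0,[0,0,0],[0,0,0]]], squeeze=20)

```text
time_s: 52.0
ee_pos: [626.2, -231.0, 185.8]
ee_rot: [-179.9, 14.4, 14.6]
force: [-0.2, 0.7, -0.0]
gripper_width: 91.1
gripper_force: 0.0
```

```bash
python3 - <<'E'
from h import *
rep(GREY); p,C=wrist('w12.png'); check(C,GREY,1)
C=cloud(cams.grab_frame('top')); check(C,GREY,1); carton(C,np.array([447,192.]))
a=plan([436,187,200],tgt(25)); print(state()['qpos'].round(1))
E
```

```text
bed coords of TCP [  3.81  -0.62 155.62] force in bed [ 0.   0.7 -0. ] w 91.1 t 52.0
lid c [-1.8 -0.4] sz [77.8 55.9] skew 0.1 z 26.0 slopes deg [ 0.2 -0. ] 4284
rim 1594 [43.4 48.5 53.1] y [-49.4  47.7] skew -0.05
lid c [35.9 28.5] sz [25.7 14.2] skew 38.6 z 24.6 slopes deg [-2.4 -5.4] 25
carton c [447.1 192.3] sz [84. 56.] yaw 25.5 z 25.0
turn [-0.0235  0.2503 -0.1806] (17.7 deg) then shift [   4.  -459.3  -13.6]
[-17.7  34.8  70.7  -7.6  86.8  59. ]
```

servo_tool(steps=[[0,[0,0,0],[-0.0078,0.0834,-0.0602]],[0,[0,0,0],[-0.0078,0.0834,-0.0602]],[0,[0,0,0],[-0.0078,0.0835,-0.0602]],[0,[0,-30,-1],[0,0,0]],[0,[0,-40,-1],[0,0,0]],[0,[0,-40,-1],[0,0,0]],[0,[0,-40,-1],[0,0,0]],[0,[0,-40,-1],[0,0,0]],[0,[0,-40,-1],[0,0,0]],[0,[0,-40,-1],[0,0,0]]])

```text
time_s: 53.1
ee_pos: [511.6, 14.9, 193.9]
ee_rot: [180.0, -0.1, 25.0]
force: [0.2, -0.1, -0.1]
gripper_width: 91.1
gripper_force: 0.0
```

servo_tool(steps=[[0,[1,-40,-1],[0,0,0]],[0,[1,-40,-1],[0,0,0]],[0,[1,-40,-1],[0,0,0]],[0,[1,-40,-1],[0,0,0]],[0,[0,-29,-1],[0,0,0]],[0,[0,0,0],[0,0,0]],[0,[0,0,0],[0,0,0]],[0,[0,0,0],[0,0,0]],[0,[0,0,0],[0,0,0]],[0,[0,0,0],[0,0,0]]])

```text
time_s: 54.1
ee_pos: [436.7, 185.8, 198.6]
ee_rot: [180.0, -0.0, 24.9]
force: [0.3, -0.3, 0.1]
gripper_width: 91.5
gripper_force: 0.0
```

```bash
python3 - <<'E'
from h import *
p,C=wrist('w13.png'); c,a=carton(C,np.array([447,192.]))
print(state()['ee_rot'],state()['qpos'].round(1))
plan([*c,26],tgt(a))
E
```

```text
carton c [447.1 192.5] sz [83.1 56. ] yaw 25.2 z 25.6
[ 1.79961061e+02 -3.29432220e-02  2.49210848e+01] [ 21.7  11.  105.6  -0.   63.4  86.8]
turn [ 0.0007 -0.0006 -0.0049] (0.3 deg) then shift [ 12.3  -1.5 172.6]
```

servo_tool(steps=[[0,[12.3,-1.5,12.6],[0,0,-0.006]],[0,[0,0,35],[0,0,0]],[0,[0,0,35],[0,0,0]],[0,[0,0,35],[0,0,0]],[0,[0,0,25],[0,0,0]],[0,[0,0,15],[0,0,0]],[0,[0,0,10],[0,0,0]],[0,[0,0,5],[0,0,0]],[0,[0,0,0],[0,0,0]],[0,[0,0,0],[0,0,0]]])

```text
time_s: 55.15
ee_pos: [447.6, 193.4, 26.7]
ee_rot: [180.0, -0.1, 25.3]
force: [-0.1, -0.4, -0.1]
gripper_width: 91.1
gripper_force: 0.0
```

servo_tool(steps=[[255,[0,0,0],[0,0,0]],[255,[0,0,0],[0,0,0]],[255,[0,0,0],[0,0,0]],[255,[0,0,0],[0,0,0]],[255,[0,0,0],[0,0,0]],[255,[0,0,0],[0,0,0]],[255,[0,0,0],[0,0,0]],[255,[0,0,0],[0,0,0]],[255,[0,0,0],[0,0,0]],[255,[0,0,0],[0,0,0]]])

```text
time_s: 56.15
ee_pos: [447.1, 193.1, 26.2]
ee_rot: [180.0, -0.1, 25.4]
force: [1.2, -2.4, 3.3]
gripper_width: 55.8
gripper_force: 20.0
```

```bash
python3 - <<'E'
from h import *
P,T=pose();print(P,state()['gripper_width'])
B,Rt=bedpose(GREY,-14,85); plan(B,Rt,(P+[0,0,160],T))
E
```

```text
[447.11808183 193.13814019  26.21534246] 55.84905483098616
turn [ 0.0242 -0.2503  0.1867] (17.9 deg) then shift [ 46.6 454.9  28.6]
```

servo_tool(steps=[[255,[0,0,-20],[0,0,0]],[255,[0,0,-40],[0,0,0]],[255,[0,0,-40],[0,0,0]],[255,[0,0,-40],[0,0,0]],[255,[0,0,-20],[0,0,0]],[255,[0,0,0],[0.0081,-0.0834,0.0622]],[255,[0,0,0],[0.0081,-0.0834,0.0622]],[255,[0,0,0],[0.0081,-0.0835,0.0623]],[255,[3,25,2],[0,0,0]],[255,[4,40,2.5],[0,0,0]]])

```text
time_s: 57.15
ee_pos: [468.8, 132.8, 178.7]
ee_rot: [-179.9, 14.4, 14.8]
force: [0.8, 0.6, -1.2]
gripper_width: 56.1
gripper_force: 20.0
```

servo_tool(steps=[[255,[4,40,2.5],[0,0,0]],[255,[4,40,2.5],[0,0,0]],[255,[4,40,2.5],[0,0,0]],[255,[4,40,2.5],[0,0,0]],[255,[4,40,2.5],[0,0,0]],[255,[4,40,2.5],[0,0,0]],[255,[4,40,2.5],[0,0,0]],[255,[4,40,2.5],[0,0,0]],[255,[4,40,2.5],[0,0,0]],[255,[4,30,1.5],[0,0,0]]])

```text
time_s: 58.15
ee_pos: [598.8, -239.3, 145.0]
ee_rot: [-179.9, 14.4, 14.5]
force: [0.5, 0.6, -1.2]
gripper_width: 56.1
gripper_force: 20.0
```

servo_tool(steps=[[255,[0,0,0],[0,0,0]],[255,[0,0,0],[0,0,0]],[255,[0,0,0],[0,0,0]],[255,[0,0,0],[0,0,0]],[255,[0,0,0],[0,0,0]],[255,[0,0,0],[0,0,0]],[255,[0,0,0],[0,0,0]],[255,[0,0,0],[0,0,0]],[255,[0,0,0],[0,0,0]],[255,[0,0,0],[0,0,0]]])

```text
time_s: 59.15
ee_pos: [598.7, -237.4, 146.7]
ee_rot: [-180.0, 14.3, 14.6]
force: [-0.3, -0.5, -2.9]
gripper_width: 55.8
gripper_force: 20.0
```

```bash
python3 - <<'E'
from h import *
rep(GREY); B,Rt=bedpose(GREY,-4,29); plan(B,Rt)
p,C=wrist('w14.png')
O,yaw=GREY;T=tgt(yaw,.25)@np.diag([1,-1,-1.]);Q=(C.reshape(-1,3)-O)@T
t=Q[(abs(Q[:,0]-45)<12)&(abs(Q[:,1])<60)&(Q[:,2]>60)&(Q[:,2]<72)]
print('rim',np.percentile(t[:,0],[1,99]).round(1),np.percentile(t[:,1],[1,99]).round(1))
v=(Q[:,2]>105)&(Q[:,2]<117)&(Q[:,0]>5)&(Q[:,0]<40); g=Q[v]; print('held',np.percentile(g[:,1],[1,99]).round(1),np.percentile(g[:,0],99).round(1))
E
```

```text
bed coords of TCP [-1.3880e+01  7.0000e-02  1.1067e+02] force in bed [ 0.3 -0.4 -3. ] w 55.8 t 59.15
turn [-0.0003  0.0003 -0.0002] (0.0 deg) then shift [ 9.9  0.1 55.7]
rim [43.1 52.8] [-49.6  47.8]
held [-26.7  27.7] 27.7
```

servo_tool(steps=[[255,[5,1,12],[0,0,0]],[255,[5,0,14],[0,0,0]],[255,[0,0,14],[0,0,0]],[255,[0,0,10],[0,0,0]],[255,[0,0,4],[0,0,0]],[255,[0,0,2],[0,0,0]],[255,[0,0,0],[0,0,0]],[255,[0,0,0.5],[0,0,0]],[255,[0,0,0.5],[0,0,0]],[255,[0,0,0],[0,0,0]]])

```text
time_s: 60.2
ee_pos: [594.8, -239.5, 89.3]
ee_rot: [180.0, 14.3, 14.6]
force: [1.2, 0.0, -2.7]
gripper_width: 55.9
gripper_force: 20.0
```

servo_tool(steps=[[255,[0,0,0.5],[0,0,0]],[255,[0,0,0.5],[0,0,0]],[255,[0,0,0.4],[0,0,0]],[255,[0,0,0],[0,0,0]],[255,[0,0,0],[0,0,0]],[255,[0,0,0],[0,0,0]],[255,[0,0,0],[0,0,0]],[255,[0,0,0],[0,0,0]],[255,[0,0,0],[0,0,0]],[255,[0,0,0],[0,0,0]]])

```text
time_s: 61.2
ee_pos: [594.4, -239.5, 88.1]
ee_rot: [180.0, 14.3, 14.6]
force: [-0.8, 1.6, 5.5]
gripper_width: 56.2
gripper_force: 20.0
```

```bash
python3 -c "
from h import *
rep(GREY)"
```

```text
bed coords of TCP [-3.88 -0.92 52.8 ] force in bed [-1.7  1.8  5.3] w 56.2 t 61.2
```

servo_tool(steps=[[255,[0,0,-0.4],[0,0,0]],[255,[1,0,0],[0,0,0]],[255,[1,0,0],[0,0,0]],[255,[1,0,0],[0,0,0]],[255,[1,0,0],[0,0,0]],[255,[1,0,0],[0,0,0]],[255,[1,0,0],[0,0,0]],[255,[1,0,0],[0,0,0]],[255,[0.5,0,0],[0,0,0]],[255,[0,0,0],[0,0,0]]], squeeze=10)

```text
time_s: 62.2
ee_pos: [599.7, -238.5, 86.7]
ee_rot: [-180.0, 14.6, 14.6]
force: [-4.5, -0.6, 6.7]
gripper_width: 56.3
gripper_force: 10.0
```

servo_tool(steps=[[0,[0,0,0],[0,0,0]],[0,[0,0,0],[0,0,0]],[0,[0,0,0],[0,0,0]],[0,[0,0,0],[0,0,0]],[0,[0,0,0],[0,0,0]],[0,[0,0,0],[0,0,0]],[0,[0,0,0],[0,0,0]],[0,[0,0,-10],[0,0,0]],[0,[0,0,-30],[0,0,0]],[0,[0,0,-30],[0,0,0]]])

```text
time_s: 63.2
ee_pos: [618.2, -233.2, 155.0]
ee_rot: [-180.0, 14.4, 14.6]
force: [0.6, 0.8, 0.8]
gripper_width: 91.2
gripper_force: 0.0
```

servo_tool(steps=[[0,[0,0,-30],[0,0,0]],[0,[0,0,-30],[0,0,0]],[0,[0,0,-10],[0,0,0]],[0,[0,0,0],[0,0,0]],[0,[0,0,0],[0,0,0]],[0,[0,0,0],[0,0,0]],[0,[0,0,0],[0,0,0]],[0,[0,0,0],[0,0,0]],[0,[0,0,0],[0,0,0]],[0,[0,0,0],[0,0,0]]])

```text
time_s: 64.2
ee_pos: [634.9, -229.0, 221.6]
ee_rot: [-180.0, 14.4, 14.6]
force: [-0.3, 0.1, -0.0]
gripper_width: 91.5
gripper_force: 0.0
```

```bash
python3 - <<'E'
from h import *
rep(GREY); p,C=wrist('w15.png'); check(C,GREY,2)
p=cams.grab_frame('scene'); C=cloud(p); check(C,OAK,3); check(C,GREY,2)
cv2.imwrite('pics/end.png',cv2.resize(p['color'][120:340,180:400,::-1],None,fx=2.6,fy=2.6,interpolation=2))
for t in('bur_jar','tape_roll'):
    print(t,[(np.round(o['at']),round(o['confidence'],2)) for o in look_for(p,t)])
E
```

```text
bed coords of TCP [  3.63  -0.93 192.47] force in bed [-0.2  0.2 -0.1] w 91.5 t 64.2
lid c [ 0.1 -0.8] sz [82.4 56. ] skew 0.1 z 51.9 slopes deg [0.2 0.1] 4252
rim 1180 [42.5 48.4 53. ] y [-49.5  47.8] skew -0.05
lid c [2.8 0.7] sz [59.3 84.4] skew -0.6 z 79.2 slopes deg [0.1 0.9] 380
lid c [ 1.1 -0.6] sz [58.7 80.4] skew -0.5 z 53.2 slopes deg [0.2 0.6] 662
rim 173 [44.8 49.7 54.5] y [-50.5  47.9] skew 0.5
bur_jar [(array([343., 248.]), 0.54)]
tape_roll []
```

View pics/end.png

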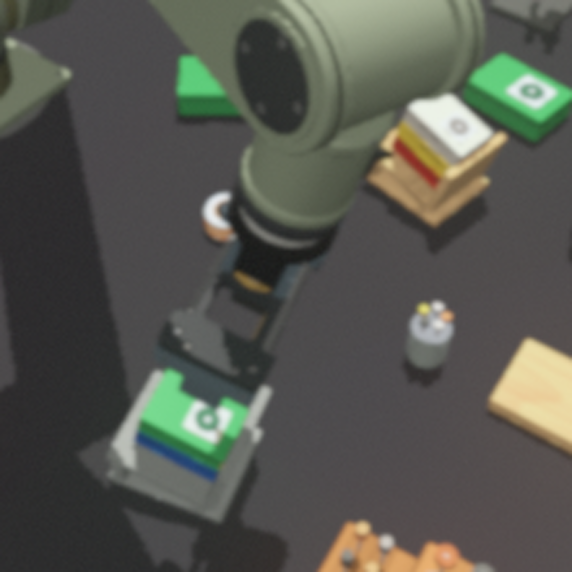

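View pics/w15.png

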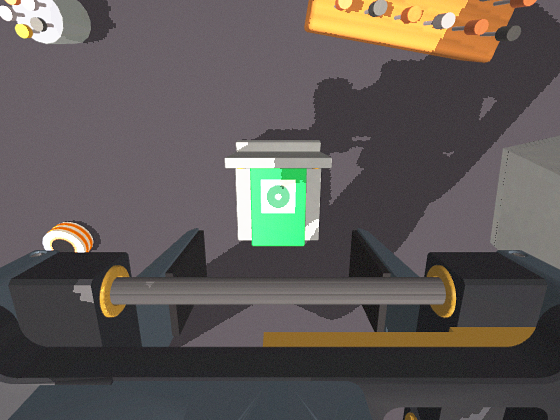

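Both stacks are in order: white on yellow on red on the oak stand at crop pixel (447,130), and green on blue on the grey stand at (190,430). Each lid is centred to within about 1 mm, and its end meets the backstop. The jar and tape roll have not moved, and the gripper is clear.

```bash
python3 -c "
from h import *
print(ticket.job_done())"
```

```text
the job is handed in; nothing more can be done
None
```

I handed the job in at about 64 s of the 144 s allowed: red, yellow and white are stacked on the oak stand and blue and green on the grey one, lids up, centred to within about 1 mm and back against the backstops, with the jar and tape roll left alone; the hand-in gave no verdict.

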